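# Draw down a twin-screw laminating press evenly

### The job

Clamp the two dyed boards in the press: turn its two knobs clockwise by turns in small steps (a quarter turn is 6 mm), pinching a knob's orange tabs to free it, so that the beam comes down square and neither end ever gets more than 7 mm ahead of the other. Stop when both spring feet bear on the red board and are pushed in about half-way, with the beam level, and let go. Do not shift the boards or knock over or push away the blue dye bottle, the wax tin and the spring clamp.

Things in the scene. Friction and masses are not known exactly. Their poses are not given: they have to be found in the camera images.
- knob_left_grip (a point): On the axis of the left press knob, over the left (+y) end, half-way up its tabs, z = 163 mm. Black, 31 mm across, top z = 178 mm, white pointer along +y. Orange tabs (20 mm wide, 30 mm high, centred at this height) stick out at +x and -x of this frame, which turns with the knob; 48 mm over both, 36 mm when pinched home. Below: steel ring of eight lock teeth, 50 mm across, top z = 140 mm, on the green crossbar, 36 mm wide, top z = 122 mm.
- knob_right_grip (a point): On the axis of the right press knob, over the right (-y) end, half-way up its tabs, z = 163 mm. Black, 31 mm across, top z = 178 mm, white pointer along +y. Orange tabs (20 mm wide, 30 mm high, centred at this height) stick out at +x and -x of this frame, which turns with the knob; 48 mm over both, 36 mm when pinched home. Below: steel ring of eight lock teeth, 50 mm across, top z = 140 mm, on the green crossbar, 36 mm wide, top z = 122 mm.
- knob_left (a joint): Angle of the left knob, rad, growing clockwise seen from above (its point's yaw falls); near 0 at first; equal angles of both = level. Clockwise lowers the left end of the beam 3.82 mm per rad (24 mm a turn), the other end, 280 mm off, stays. Locked (9 deg of play) unless both tabs are pinched in by over 3 mm: 5 N starts them, 7 N presses them home (6 mm); a 30 N pinch turns it. Let go, it stays where it is.
- knob_right (a joint): Angle of the right knob, rad, growing clockwise seen from above (its point's yaw falls); near 0 at first; equal angles of both = level. Clockwise lowers the right end of the beam 3.82 mm per rad (24 mm a turn), the other end, 280 mm off, stays. Locked (9 deg of play) unless both tabs are pinched in by over 3 mm: 5 N starts them, 7 N presses them home (6 mm); a 30 N pinch turns it. Let go, it stays where it is.
- foot_left (a joint): How far the left spring foot under the beam is pushed in, m: 0 = out, 0.004 = half-way, 0.008 = bottomed; 3 N per mm. Black pad, 28 mm wide, 75 mm left of the beam's middle; its face is 13 mm below the beam's underside when out. Of the 8 mm stem the lower half is red, the upper white: half-way in, the white has just vanished.
- foot_right (a joint): How far the right spring foot under the beam is pushed in, m: 0 = out, 0.004 = half-way, 0.008 = bottomed; 3 N per mm. Black pad, 28 mm wide, 75 mm right of the beam's middle; its face is 13 mm below the beam's underside when out. Of the 8 mm stem the lower half is red, the upper white: half-way in, the white has just vanished.
- beam: The wooden pressure beam of the press, 304 mm long (its y), 52 mm wide, 26 mm thick; origin at the middle of its underside, z up. Springs lift it against two brass nuts on the screws, 140 mm left and right of its middle; screws, beam and crossbar lie in one upright plane. At the start it is nearly level, its spring feet 1 to 9 mm above the red board.
- press: The press frame, fixed to the table: bed 110 x 360 mm, top at z = 22 mm, green uprights at both ends with white ticks 5 mm apart, green crossbar above. Origin on the table under its middle; y along the beam to the left knob, x across, away from the robot.
- board_red_mid (a point): Centre (half-way up) of the red board, 65 x 192 x 12 mm, lying on an equal orange board on the packing board of the press, its length along the beam; its top is 48 to 54 mm above the table (6 mm above this point).
- blue_dye: Bystander: bottle with a blue cap, 41 mm across, 93 mm tall, standing in front of the press; origin under its middle.
- wax: Bystander: round tin, 87 mm across, 40 mm tall, standing in front of the press; origin under its middle.
- clamp: Bystander: black spring clamp, 56 x 115 x 21 mm, lying behind the press; origin under its middle.

How it is judged (in metres and radians):
At the end, for the whole second after the job is handed in: Both spring feet are pushed in between 2 and 6 mm (of 8), the beam presses the red board with more than 10 N in all and is level within 0.0125 rad (3.5 mm from end to end), the red board lies within 10 mm of where it was, and beam and knobs are at rest (value of joint foot_left between 0.002 and 0.006 m and value of joint foot_right between 0.002 and 0.006 m and angle between beam's own z axis and vertical below 0.0125 rad and contact force between beam and board_red above 10 N and distance of board_red_mid from where it was at the start of the episode below 0.01 m and linear speed of beam below 0.01 m/s and velocity of joint each of knob_left, knob_right below 0.05 rad/s); the robot touches nothing.
It fails at once if the beam leans by more than 0.0275 rad (one end 7.7 mm ahead of the other) (angle between beam's own z axis and vertical above 0.0275 rad).
It fails at once if the red board is shifted by more than 15 mm (distance of board_red_mid from where it was at the start of the episode above 0.015 m).
It fails at once if the blue dye bottle is pushed more than 20 mm or tipped (distance of blue_dye from where it was at the start of the episode above 0.02 m or angle between blue_dye's own z axis and vertical above 0.4 rad).
It fails at once if the wax tin is pushed more than 20 mm or tipped (distance of wax from where it was at the start of the episode above 0.02 m or angle between wax's own z axis and vertical above 0.4 rad).
It fails at once if the spring clamp is pushed more than 20 mm or tipped (distance of clamp from where it was at the start of the episode above 0.02 m or angle between clamp's own z axis and vertical above 0.4 rad).
It also fails if it takes over 72 s, if anything falls off the work surface, if the arm or the gripper's body presses on something with over 40 N, if the wrist force passes 120 N, or if a joint passes its speed limit or range.

### The arm

A 6-joint arm with a two-finger parallel gripper is mounted at the origin on the work surface; the furniture and walls round the work are solid. World frame = base frame: x ahead of the robot, y to its left, z up, the work surface at z = 0. Lengths are in mm, angles in rad, forces in N, time in s.
With the tool pointing down it reaches from about 275 to 750 mm from the base axis. Payload 10.2 kg.
Tool frame: the origin (TCP) lies between the finger pads; the fingertips stand 17 mm ahead of it and the grasp point (between the pads) lies 2 mm behind it; z points along the fingers, y is the line along which they close (so a half turn about z gives the same grasp; the last joint's range is limited). The gripper opens to 85 mm and grips with 20 to 120 N. Pads are 22 mm wide; open, the fingers measure 114 mm over their backs; the gripper's body (76 mm by 85 mm) begins 54 mm behind the grasp point. The pads swing forward as they close: fully open they stand 13 mm farther back than shut.
Start: joints at [-1.569, 0.313, 1.498, -0, 1.331, -0.223], TCP at [117.015, -511.8, 248.294] pointing down, gripper open.
Joint ranges: [-2.94, 2.94], [-0.97, 2.17], [0.19, 2.56], [-1.23, 4.37], [0.02, 3.11], [-2.88, 2.88]. Speed limits (rad/s): [2.39, 2.39, 3.01, 3.14, 3.14, 3.14].

### API

Orientations are given as a unit quaternion [w, x, y, z].
In Python, from rig import * gives the robot as it stands.
- The arm moves only by the tool step_arm, never from a script. Its argument "commands" is text: rows parted by semicolons, each of 7 numbers parted by spaces: the opening, from 0 (shut) to 1 (fully open), then the shift along the tool's x, y, z in cm, then the turn, a rotation vector about the tool's x, y, z in rad. In form: hand x y z rx ry rz; .... A call has 1 to 20 rows; each row is the pose to reach, as a shift and turn from the pose commanded when the call began, along the tool's axes at that moment; what a row does not reach only later rows make up. A row lasts 1/12 s, in which the tool goes at most 41.7 mm and 7.16 degrees, less where a joint would pass 70% of its speed; a pose out of reach is approached as far as the arm can. A call with a gripper value outside its range is refused whole. The fingers move at their own pace and stop on an object; "newtons" is the grip in N (left out, the last holds). Time passes only in rows, so rows that repeat a pose let the fingers close. It gives the time, the measured TCP pose, the force, the opening and the grip force at its end, in the units of the state.
- sense(): the state, without advancing time (a new reading comes with each control period).
- capture(name): name is "side" or "top" or "wrist"; returns the picture (480x640x3 uint8, red, green, blue); there is no depth.
- camera_model(name): a dict with "mtx" (3x3 intrinsics, pixels), "eye" and "rotation" of the camera in the world. Camera axes: x right, y down, z forward; pixel columns grow to the right and rows downward; lengths in mm; the calibration is good to about 2 mm. A picture is of the moment at which its call begins: read the wrist's pose just before it. camera_model takes no time and is no camera call; for the wrist camera it gives the pose at the moment of the call.
- finish_job(): hands the job in; it is judged then, once.
Trained networks look in the newest picture that a camera, given by its name, has taken for a name from the list of things; names that differ only in an ending like _2 or _b are one class to them, and where a whole thing is asked for, a point or a joint stands for the part that bears it (a point fixed in the world has none). Each returns a list of dicts, best first, with "score" (0 to 1); they miss things now and then, are a little off and sometimes report something else, mostly with a low value. They report only what shows in the picture. A call takes as long as a camera call.
- search_frame(camera, label): "rect" ([centre column, centre row, width, height] in pixels, round what is visible of it).
- trace(camera, label): "mask" (480x640 bool, what is visible of it) and "rect" ([centre column, centre row, width, height] in pixels, round what is visible of it).
- spot_point(camera, label): "xy" ([column, row] in pixels: a listed point, or the origin of a listed thing).
The state is a dict: "time_s": time; "joints": joint angles; "dq": joint speeds; "tau": joint torques, N m; "eef_pos": TCP position; "ee_rot": TCP orientation; "force": force on the tool from outside, world axes, zero at the start; "wrist_torque": the same for the moment, N m; "grip_width": opening from 0.0 (shut) to 1.0 (fully open); "grip_force": force on a finger pad.
Only numpy, scipy, OpenCV 4.12 (cv2) and the standard library are available. Lean on these libraries where they do the work, as an engineer would, in place of code of your own. Each camera call takes 0.05 s, during which the arm holds its last target. There are 200 camera calls.

## Working session

There is one attempt and no reset: what is moved stays moved. The work goes in short steps, Python scripts to look and compute and a tool call to move; the robot and the scene stay as the last step left them, time stands still between calls to the robot, and variables do not carry over. Pictures are saved under pics/ and viewed, at most 10 in all, crops included, and the job is handed in when it is done.

Besides the shell and the picture viewer there is one more tool, called as name(argument=value, ...), one argument or row to a line, values as JSON. step_arm: Moves the arm, as the interface text tells. Its arguments: {"type":"object","properties":{"commands":{"type":"string"},"newtons":{"type":"number"}},"required":["commands"]}

```bash
mkdir -p pics
cat > h.py <<'E'
from rig import *
import numpy as np, cv2
from scipy.spatial.transform import Rotation as R
def ray(cam,px):
    m=camera_model(cam); K=np.array(m["mtx"]); d=np.array(m["rotation"])@np.linalg.inv(K)@np.array([px[0],px[1],1.])
    return np.array(m["eye"]),d
def atz(cam,px,z):
    e,d=ray(cam,px); return e+d*(z-e[2])/d[2]
def proj(cam,P):
    m=camera_model(cam); c=np.array(m["rotation"]).T@(np.array(P,float)-np.array(m["eye"])); p=np.array(m["mtx"])@c; return p[:2]/p[2]
def save(img,n): cv2.imwrite("pics/"+n,cv2.cvtColor(img,cv2.COLOR_RGB2BGR))
E
python3 - <<'E'
from h import *
s=sense();print(s["time_s"],s["eef_pos"],s["ee_rot"])
a=capture("top");b=capture("side")
save(np.hstack([cv2.resize(a,(400,300)),cv2.resize(b,(400,300))]),"a.png")
save(b,"side0.png");save(a,"top0.png")
for c in("top","side"):
  m=camera_model(c);print(c,np.round(m["eye"]),np.round(m["rotation"],2).tolist(),np.round(np.array(m["mtx"])[0]))
  for l,z in(("knob_left_grip",163),("knob_right_grip",163),("blue_dye",0),("wax",0),("clamp",0),("press",0),("board_red_mid",45)):
    r=spot_point(c,l)
    print(c,l,[(np.round(q["xy"]),round(q["score"],2),np.round(atz(c,q["xy"],z))) for q in r[:2]])
E
```

```text
0.0 [ 117.01216342 -511.55407201  247.72326014] [-6.50180194e-04  9.93689209e-01  1.12166518e-01  7.59433811e-05]
top [394.  20. 983.] [0.04, -0.7, 0.71, -0.05] [434.   0. 313.]Traceback (most recent call last):
  File "<stdin>", line 10, in <module>
  File "h.py", line 8, in atz
    e,d=ray(cam,px); return e+d*(z-e[2])/d[2]
        ~~~^^^^^^^^
  File "h.py", line 5, in ray
    m=camera_model(cam); K=np.array(m["mtx"]); d=np.array(m["rotation"])@np.linalg.inv(K)@np.array([px[0],px[1],1.])
                                                 ~~~~~~~~~~~~~~~~~~~~~~~^~~~~~~~~~~~~~~~~
ValueError: matmul: Input operand 1 has a mismatch in its core dimension 0, with gufunc signature (n?,k),(k,m?)->(n?,m?) (size 3 is different from 4)
```

View pics/a.png

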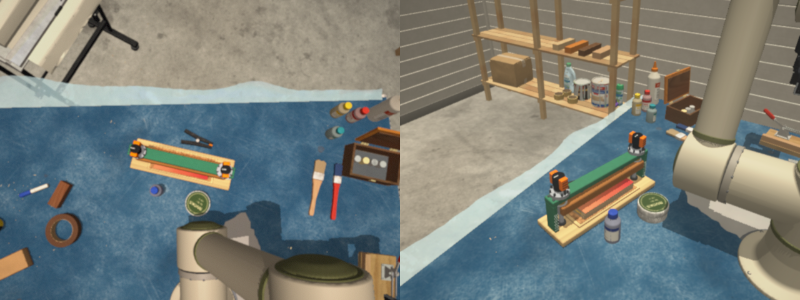

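View pics/side0.png

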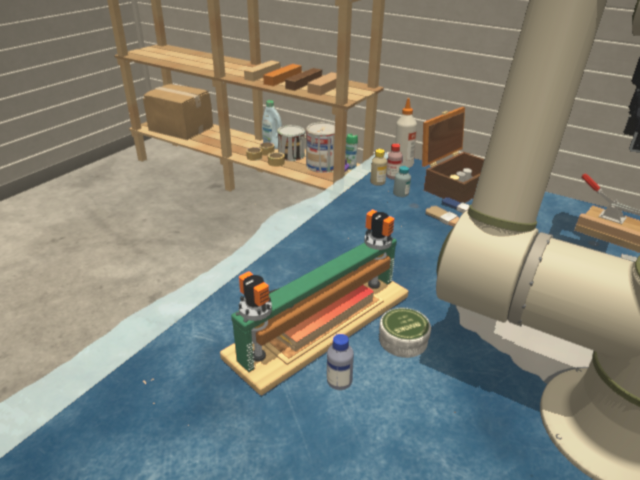

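The press sits ahead of the robot, rotated slightly. In the side view the left knob is near (255,290), the right near (379,228), the bottle at (340,360) and the tin at (405,330). The clamp is behind the press. The camera's `rotation` is a quaternion, so I'm fixing the helper for that.

```bash
sed -i 's/np.array(m\["rotation"\])/R.from_quat(m["rotation"],scalar_first=True).as_matrix()/' h.py
python3 - <<'E'
from h import *
for c in("top","side"):
  m=camera_model(c);print(c,np.round(m["eye"]))
  for l,z in(("knob_left_grip",163),("knob_right_grip",163),("blue_dye",0),("wax",0),("clamp",0),("press",0),("board_red_mid",45)):
    r=spot_point(c,l)
    print(c,l,[(np.round(q["xy"],1),round(q["score"],2),np.round(atz(c,q["xy"],z))) for q in r[:2]])
E
```

```text
top [394.  20. 983.]
top knob_left_grip [(array([218.8, 238.3]), 0.76, array([520., 189., 163.]))]
top knob_right_grip [(array([359.1, 272.8]), 0.55, array([448., -76., 163.]))]
top blue_dye [(array([250.1, 304.3]), 0.83, array([394., 152.,   0.]))]
top wax [(array([315.2, 324.4]), 0.75, array([346.,   8.,   0.]))]
top clamp [(array([315.1, 227.1]), 0.9, array([566.,   2.,   0.])), (array([358.7, 272.3]), 0.46, array([459., -94.,   0.]))]
top press [(array([288.5, 258.2]), 0.75, array([495.,  65.,   0.]))]
top board_red_mid [(array([288.7, 265.6]), 0.59, array([475.,  62.,  45.]))]
side [116. 664. 648.]
side knob_left_grip [(array([252.1, 285.4]), 0.94, array([526., 188., 163.]))]
side knob_right_grip [(array([378.2, 220.2]), 0.91, array([456., -86., 163.]))]
side blue_dye [(array([340.3, 382.2]), 0.59, array([390., 149.,   0.]))]
side wax [(array([404.1, 340.7]), 0.93, array([345.,   6.,   0.])), (array([250.7, 285.8]), 0.65, array([666.,  31.,   0.]))]
side clamp [(array([405. , 340.7]), 0.71, array([343.,   5.,   0.]))]
side press [(array([322.7, 329.3]), 0.84, array([479.,  59.,   0.])), (array([318.8, 296. ]), 0.27, array([536., -17.,   0.]))]
side board_red_mid [(array([324.4, 305.7]), 0.76, array([484.,  48.,  45.]))]
```

```bash
cat >> h.py <<'E'
def row(pos,yang):  # shift (cm) and turn to TCP pos, tool down, tool y axis at world angle yang (mod pi)
    s=sense(); r=R.from_quat(s["ee_rot"],scalar_first=True)
    y=np.array([np.cos(yang),np.sin(yang),0]); z=np.array([0,0,-1.]); x=np.cross(y,z)
    T=R.from_matrix(np.c_[x,y,z]); v=(r.inv()*T).as_rotvec()
    print("shift",np.round(r.inv().apply(np.array(pos)-s["eef_pos"])/10,2),"turn",np.round(v,3),"j",np.round(s["joints"],2))
E
python3 -c "
from h import *
row([452,-80,250],-.258)"
```

```text
shift [ 42.28 -34.63  -0.17] turn [-0.    -0.    -1.088] j [-1.57  0.31  1.5  -0.    1.33 -0.22]
```

step_arm(
  commands="1 42.28 -34.63 -0.2 0 0 -1.088;1 42.28 -34.63 -0.2 0 0 -1.088;1 42.28 -34.63 -0.2 0 0 -1.088;1 42.28 -34.63 -0.2 0 0 -1.088;1 42.28 -34.63 -0.2 0 0 -1.088;1 42.28 -34.63 -0.2 0 0 -1.088;1 42.28 -34.63 -0.2 0 0 -1.088;1 42.28 -34.63 -0.2 0 0 -1.088;1 42.28 -34.63 -0.2 0 0 -1.088;1 42.28 -34.63 -0.2 0 0 -1.088;1 42.28 -34.63 -0.2 0 0 -1.088;1 42.28 -34.63 -0.2 0 0 -1.088;1 42.28 -34.63 -0.2 0 0 -1.088;1 42.28 -34.63 -0.2 0 0 -1.088;1 42.28 -34.63 -0.2 0 0 -1.088;1 42.28 -34.63 -0.2 0 0 -1.088;1 42.28 -34.63 -0.2 0 0 -1.088;1 42.28 -34.63 -0.2 0 0 -1.088",
)

```text
time_s: 2.35
eef_pos: [451.5, -81.1, 250.4]
ee_rot: [0.0, 0.793, 0.609, -0.0]
force: [-0.3, -0.4, -0.1]
grip_width: 0.999
grip_force: 0.0
```

Run:
```python
from h import *
s=sense();print(s["time_s"],s["eef_pos"],np.round(s["joints"],2))
b=capture("wrist");save(b,"w1.png");m=camera_model("wrist");print(m)
for l in("knob_left_grip","knob_right_grip"):
    r=spot_point("wrist",l)
    print(l,[(np.round(q["xy"],1),round(q["score"],2),np.round(atz("wrist",q["xy"],163))) for q in r[:2]])
```

```text
2.35 [451.48437559 -81.08974229 250.38451411] [-0.43  0.16  1.68 -0.    1.3  -0.17]
{'mtx': array([[414.0843769 ,   0.        , 317.7754772 ],
       [  0.        , 414.0843769 , 237.76222524],
       [  0.        ,   0.        ,   1.        ]]), 'eye': array([472.10636616,  -1.97983493, 375.22404247]), 'rotation': array([ 0.16036943,  0.97849464, -0.12798878, -0.02118404])}
knob_left_grip []
knob_right_grip [(array([317.8, 250.1]), 0.57, array([452., -78., 163.]))]
```

View pics/w1.png

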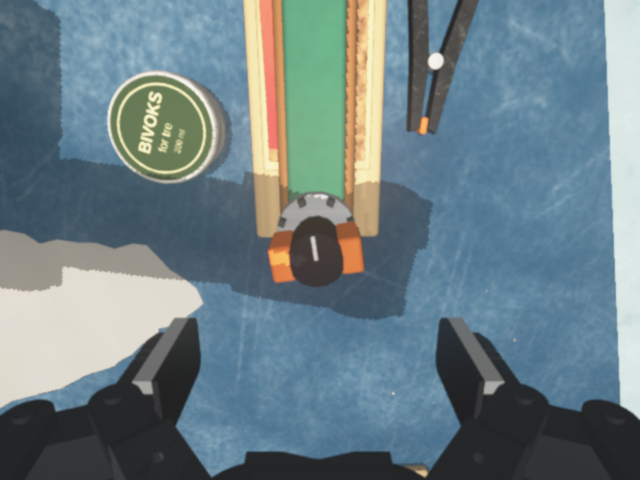

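The wrist view shows the right knob at (317,250), with its tabs about level in the image and the fingers straddling it. Tin and clamp are well clear. Next I descend and pinch.

step_arm(
  commands="1 0.2 0 4 0 0 0;1 0.2 0 8 0 0 0;1 0.2 0 8.7 0 0 0;1 0.2 0 8.7 0 0 0;0.4 0.2 0 8.7 0 0 0;0.1 0.2 0 8.7 0 0 0;0 0.2 0 8.7 0 0 0;0 0.2 0 8.7 0 0 0;0 0.2 0 8.7 0 0 0;0 0.2 0 8.7 0 0 0;0 0.2 0 8.7 0 0 0",
  newtons=30,
)

```text
time_s: 3.42
eef_pos: [451.6, -77.7, 165.1]
ee_rot: [-0.001, 0.792, 0.611, -0.001]
force: [-12.5, 1.9, 16.9]
grip_width: 0.431
grip_force: 28.6
```

step_arm(
  commands="0 -0.05 -0.1 0 0 0 0.1;0 -0.05 -0.1 0 0 0 0.2;0 -0.05 -0.1 0 0 0 0.3;0 -0.05 -0.1 0 0 0 0.4;0 -0.05 -0.1 0 0 0 0.5;0 -0.05 -0.1 0 0 0 0.6;0 -0.05 -0.1 0 0 0 0.7;0 -0.05 -0.1 0 0 0 0.785;0 -0.05 -0.1 0 0 0 0.785;0 -0.05 -0.1 0 0 0 0.785",
)

```text
time_s: 4.25
eef_pos: [451.6, -77.9, 165.2]
ee_rot: [0.0, 0.965, 0.261, 0.001]
force: [-4.7, 4.3, 12.4]
grip_width: 0.429
grip_force: 28.6
```

Run:
```python
from h import *
s=sense();print(s["time_s"],s["eef_pos"],np.round(s["joints"],2),s["wrist_torque"])
b=capture("wrist");save(b,"w2.png");c=capture("side");save(c[180:410,200:430],"s2.png")
row([451.5,-78,250],-.258)
```

```text
4.25 [451.63587798 -77.86638012 165.15312146] [-0.43  0.26  1.81  0.    1.08  0.62] [ 0.98172905  0.87120423 -0.13948898]
shift [-0.01  0.01 -8.48] turn [ 0.001 -0.001 -0.785] j [-0.43  0.26  1.81  0.    1.08  0.61]
```

View pics/w2.png

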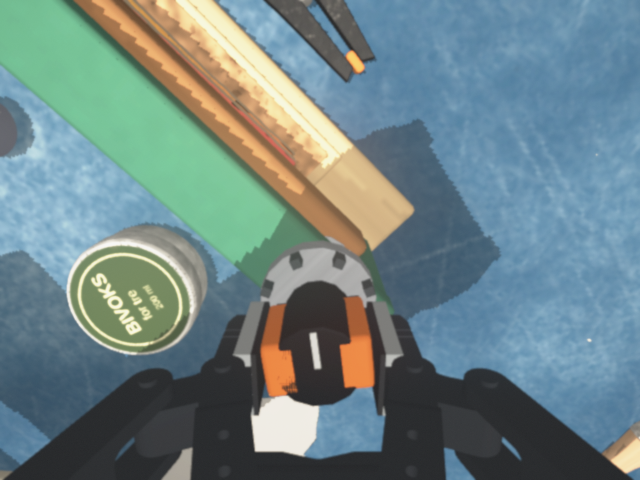

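The right knob is pinched at (318,345) and has turned with the tool by 45°. Now I let go, lift, and go to the left knob.

step_arm(
  commands="1 0 0 0 0 0 0;1 0 0 0 0 0 0;1 0 0 0 0 0 0;1 0 0 -4 0 0 0;1 0 0 -8 0 0 0;1 5 -5 -8.5 0 0 -0.785;1 19.7 -19.6 -8.5 0 0 -0.785;1 19.7 -19.6 -8.5 0 0 -0.785;1 19.7 -19.6 -8.5 0 0 -0.785;1 19.7 -19.6 -8.5 0 0 -0.785;1 19.7 -19.6 -8.5 0 0 -0.785;1 19.7 -19.6 -8.5 0 0 -0.785;1 19.7 -19.6 -8.5 0 0 -0.785;1 19.7 -19.6 -8.5 0 0 -0.785;1 19.7 -19.6 -8.5 0 0 -0.785",
)

```text
time_s: 5.6
eef_pos: [522.9, 189.8, 248.3]
ee_rot: [0.0, 0.792, 0.61, -0.0]
force: [-0.4, -0.0, 0.1]
grip_width: 1.002
grip_force: 0.0
```

Run:
```python
from h import *
s=sense();print(s["time_s"],s["eef_pos"],np.round(s["joints"],2))
b=capture("wrist");save(b,"w3.png")
r=spot_point("wrist","knob_left_grip")
print([(np.round(q["xy"],1),round(q["score"],2),np.round(atz("wrist",q["xy"],163),1)) for q in r[:2]])
row([523,191,163],-.258)
```

```text
5.6 [522.91240244 189.76960158 248.34111485] [ 0.14  0.38  1.4  -0.    1.36  0.4 ]
[(array([310.9, 251.9]), 0.88, array([519.5, 193. , 163. ]))]
shift [ 0.18 -0.04  8.55] turn [ 0.     0.    -0.002] j [ 0.14  0.38  1.4  -0.    1.36  0.4 ]
```

View pics/w3.png

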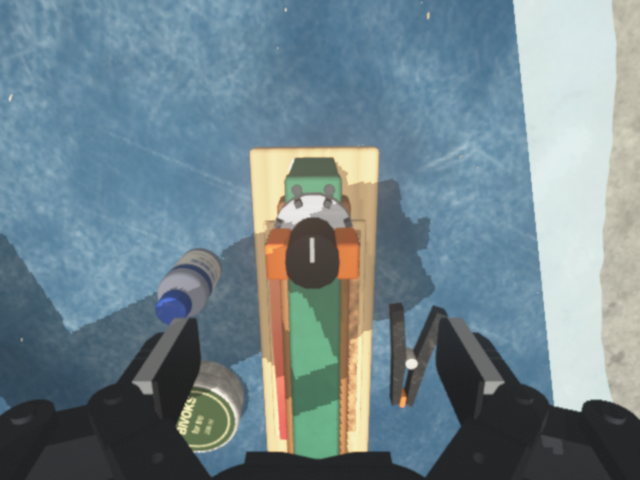

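The wrist view shows the left knob at (312,252), about 3 mm toward −tool-y from the hand's centre. Now I descend and pinch.

step_arm(
  commands="1 0.2 -0.3 4 0 0 0;1 0.2 -0.3 8 0 0 0;1 0.2 -0.3 8.5 0 0 0;1 0.2 -0.3 8.5 0 0 0;0.4 0.2 -0.3 8.5 0 0 0;0.1 0.2 -0.3 8.5 0 0 0;0 0.2 -0.3 8.5 0 0 0;0 0.2 -0.3 8.5 0 0 0;0 0.2 -0.3 8.5 0 0 0;0 0.2 -0.3 8.5 0 0 0;0 0.2 -0.3 8.5 0 0 0",
)

```text
time_s: 6.62
eef_pos: [520.7, 193.2, 165.5]
ee_rot: [0.0, 0.792, 0.61, 0.001]
force: [-4.9, -0.7, 10.8]
grip_width: 0.411
grip_force: 32.4
```

step_arm(
  commands="0 0 0 0 0 0 0.1;0 0 0 0 0 0 0.2;0 0 0 0 0 0 0.3;0 0 0 0 0 0 0.4;0 0 0 0 0 0 0.5;0 0 0 0 0 0 0.6;0 0 0 0 0 0 0.7;0 0 0 0 0 0 0.785;0 0 0 0 0 0 0.785",
)

```text
time_s: 7.37
eef_pos: [520.7, 193.3, 165.6]
ee_rot: [0.0, 0.966, 0.259, 0.001]
force: [-5.8, -0.4, 10.4]
grip_width: 0.411
grip_force: 32.4
```

step_arm(
  commands="0 0 0 0 0 0 0.1;0 0 0 0 0 0 0.2;0 0 0 0 0 0 0.3;0 0 0 0 0 0 0.4;0 0 0 0 0 0 0.5;0 0 0 0 0 0 0.6;0 0 0 0 0 0 0.7;0 0 0 0 0 0 0.785;0 0 0 0 0 0 0.785;1 0 0 0 0 0 0.785;1 0 0 0 0 0 0.785;1 0 0 0 0 0 0.785;1 0 0 -4 0 0 0.785;1 0 0 -8 0 0 0.785;1 0 0 -8 0 0 0.785",
)

```text
time_s: 8.62
eef_pos: [522.9, 193.4, 251.0]
ee_rot: [-0.002, 0.992, -0.128, 0.006]
force: [1.4, 0.1, 0.9]
grip_width: 1.002
grip_force: 0.0
```

Run:
```python
from h import *
s=sense();print(s["time_s"],s["eef_pos"],np.round(s["joints"],2))
row([451.4,-77.8,247],-.258-.785)
b=capture("wrist");save(b,"w4.png")
c=capture("side");save(cv2.resize(c[240:390,215:415],(800,600),interpolation=cv2.INTER_CUBIC),"s4.png")
```

```text
8.6167 [522.90234794 193.36544835 251.04583781] [ 0.14  0.38  1.4  -0.    1.35  1.97]
shift [-0.03 28.05  0.26] turn [-0.    -0.013 -0.785] j [ 0.14  0.38  1.4  -0.    1.35  1.97]
```

View pics/s4.png

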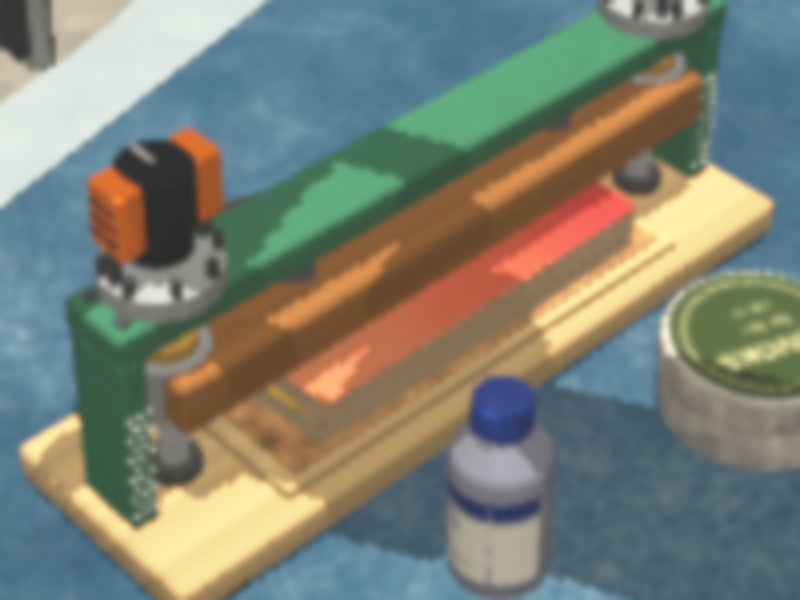

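The side crop shows the left knob turned about 90° and the beam lowered on the left. The feet are hidden under the beam. Next I bring the right side down to match.

step_arm(
  commands="1 0 28 0.2 0 -0.013 -0.785;1 0 28 0.2 0 -0.013 -0.785;1 0 28 0.2 0 -0.013 -0.785;1 0 28 0.2 0 -0.013 -0.785;1 0 28 0.2 0 -0.013 -0.785;1 0 28 0.2 0 -0.013 -0.785;1 0 28 0.2 0 -0.013 -0.785;1 0 28 0.2 0 -0.013 -0.785;1 0 28 0.2 0 -0.013 -0.785;1 0 28 0.2 0 -0.013 -0.785;1 0 28 0.2 0 -0.013 -0.785",
)

```text
time_s: 9.63
eef_pos: [449.1, -77.3, 240.6]
ee_rot: [-0.001, 0.965, 0.261, -0.007]
force: [0.3, -0.4, -0.3]
grip_width: 0.998
grip_force: 0.0
```

Run:
```python
from h import *
s=sense();print(s["time_s"],s["eef_pos"],np.round(s["joints"],2))
row([451.4,-77.8,164],-.258-.785)
```

```text
9.6333 [449.12357733 -77.32642265 240.61217518] [-0.43  0.17  1.7  -0.01  1.28  0.62]
shift [0.27 0.2  7.66] turn [-0.006  0.012 -0.   ] j [-0.43  0.17  1.7  -0.01  1.28  0.62]
```

step_arm(
  commands="1 0.27 0.2 4 -0.006 0.012 0;1 0.27 0.2 7.5 -0.006 0.012 0;1 0.27 0.2 7.7 -0.006 0.012 0;1 0.27 0.2 7.7 -0.006 0.012 0;0.4 0.27 0.2 7.7 -0.006 0.012 0;0.1 0.27 0.2 7.7 -0.006 0.012 0;0 0.27 0.2 7.7 -0.006 0.012 0;0 0.27 0.2 7.7 -0.006 0.012 0;0 0.27 0.2 7.7 -0.006 0.012 0;0 0.27 0.2 7.7 -0.006 0.012 0",
)

```text
time_s: 10.47
eef_pos: [452.0, -77.7, 166.1]
ee_rot: [0.0, 0.965, 0.261, 0.001]
force: [-3.0, 6.3, 13.1]
grip_width: 0.416
grip_force: 29.2
```

step_arm(
  commands="0 0 0 0 0 0 0.1;0 0 0 0 0 0 0.2;0 0 0 0 0 0 0.3;0 0 0 0 0 0 0.4;0 0 0 0 0 0 0.5;0 0 0 0 0 0 0.6;0 0 0 0 0 0 0.7;0 0 0 0 0 0 0.785;0 0 0 0 0 0 0.785;0 0 0 0 0 0 0.785;1 0 0 0 0 0 0.785;1 0 0 0 0 0 0.785;1 0 0 0 0 0 0.785;1 0 0 -4 0 0 0.785;1 0 0 -8 0 0 0.785;1 0 0 -8 0 0 0.785;1 0 0 -8 0 0 0.785",
)

```text
time_s: 11.88
eef_pos: [452.3, -78.6, 246.2]
ee_rot: [0.001, 0.992, -0.128, 0.003]
force: [0.7, 0.4, -0.8]
grip_width: 0.997
grip_force: 0.0
```

Both ends are now about 6 mm down, in small steps. To see how much is left I'll measure the clearance between beam underside and red board. I'll triangulate their front edges from two wrist views, a steep one and a tilted one.

```bash
cat >> h.py <<'E'
F=np.array([np.cos(.252),-np.sin(.252),0]); Y=np.array([np.sin(.252),np.cos(.252),0]); Z=np.array([0,0,1.]); O=np.array([486,57.4,0])
def full(pos,x,z):
    s=sense(); r=R.from_quat(s["ee_rot"],scalar_first=True)
    x=x/np.linalg.norm(x); z=z/np.linalg.norm(z); T=R.from_matrix(np.c_[x,np.cross(z,x),z])
    print("shift",np.round(r.inv().apply(np.array(pos)-s["eef_pos"])/10,2),"turn",np.round((r.inv()*T).as_rotvec(),3),"j",np.round(s["joints"],2),s["time_s"])
E
python3 -c "
from h import *
full([461,64,215],Y,-Z)"
```

```text
shift [ -2.8  -14.01   3.09] turn [ 0.006 -0.003 -1.576] j [-0.43  0.17  1.69 -0.    1.28  1.4 ] 11.8833
```

step_arm(
  commands="1 -2.8 -14 2 0 0 -1.57;1 -2.8 -14 2 0 0 -1.57;1 -2.8 -14 2 0 0 -1.57;1 -2.8 -14 2 0 0 -1.57;1 -2.8 -14 2 0 0 -1.57;1 -2.8 -14 2 0 0 -1.57;1 -2.8 -14 2 0 0 -1.57;1 -2.8 -14 2 0 0 -1.57;1 -2.8 -14 2 0 0 -1.57;1 -2.8 -14 2 0 0 -1.57;1 -2.8 -14 2 0 0 -1.57;1 -2.8 -14 2 0 0 -1.57;1 -2.8 -14 2 0 0 -1.57",
)

```text
time_s: 12.97
eef_pos: [459.7, 64.2, 223.1]
ee_rot: [-0.0, 0.79, 0.613, -0.001]
force: [-0.4, -0.3, 0.1]
grip_width: 1.002
grip_force: 0.0
```

step_arm(
  commands="1 0 0 0 0 0 -1.57;1 0 0 0 0 0 -1.57;1 0 0 0 0 0 -1.57;1 0 0 0 0 0 -1.57;1 0 0 0 0 0 -1.57;1 0 0 0 0 0 -1.57;1 0 0 0 0 0 -1.57;1 0 0 0 0 0 -1.57;1 0 0 0 0 0 -1.57;1 0 0 0 0 0 -1.57;1 0 0 0 0 0 -1.57;1 0 0 0 0 0 -1.57;1 0 0 0 0 0 -1.57;1 0 0 0 0 0 -1.57;1 0 0 0 0 0 -1.57",
)

```text
time_s: 14.22
eef_pos: [459.8, 64.2, 223.4]
ee_rot: [-0.0, 0.13, 0.991, -0.0]
force: [-0.1, 0.4, 0.5]
grip_width: 1.0
grip_force: 0.0
```

Run:
```python
from h import *
import json
np.save("camA.npy",camera_model("wrist"),allow_pickle=True)
b=capture("wrist");save(b,"vA.png")
M=O-26*F+70*Z; e=35*np.pi/180
eye=M+250*(-np.cos(e)*F+np.sin(e)*Z)
t=54*np.pi/180
zt=np.cos(t)*F-np.sin(t)*Z; xt=-np.sin(t)*F-np.cos(t)*Z
tcp=eye+125*zt-82*xt; print(sense()["eef_pos"],eye,tcp)
full(tcp,xt,zt)
```

```text
[459.89930632  64.24424114 223.57982255] [262.50127218 114.94497994 213.39410909] [397.89793741  80.08393862 160.46537548]
shift [ 6.4  -0.07  6.31] turn [-0.004 -0.628 -0.009] j [-0.11  0.2   1.71 -0.    1.23 -1.42] 14.2667
```

step_arm(
  commands="1 6.4 0 0 0 -0.3 0;1 6.4 0 3 0 -0.628 0;1 6.4 0 6.3 0 -0.628 0;1 6.4 0 6.3 0 -0.628 0;1 6.4 0 6.3 0 -0.628 0;1 6.4 0 6.3 0 -0.628 0;1 6.4 0 6.3 0 -0.628 0;1 6.4 0 6.3 0 -0.628 0;1 6.4 0 6.3 0 -0.628 0;1 6.4 0 6.3 0 -0.628 0",
)

```text
time_s: 15.1
eef_pos: [399.2, 80.3, 161.6]
ee_rot: [0.307, 0.123, 0.943, -0.04]
force: [0.5, 0.6, 0.1]
grip_width: 1.0
grip_force: 0.0
```

Run:
```python
from h import *
np.save("camB.npy",camera_model("wrist"),allow_pickle=True)
b=capture("wrist");save(b,"vB.png")
a=cv2.imread("pics/vA.png");b=cv2.imread("pics/vB.png")
cv2.imwrite("pics/AB.png",np.vstack([cv2.rotate(a,cv2.ROTATE_180)[150:440],cv2.rotate(b,cv2.ROTATE_180)[130:440]]))
print(sense()["eef_pos"],camera_model("wrist")["eye"])
```

```text
[399.06301342  80.33862836 161.55357332] [263.13273897 116.19449889 214.13555498]
```

View pics/AB.png

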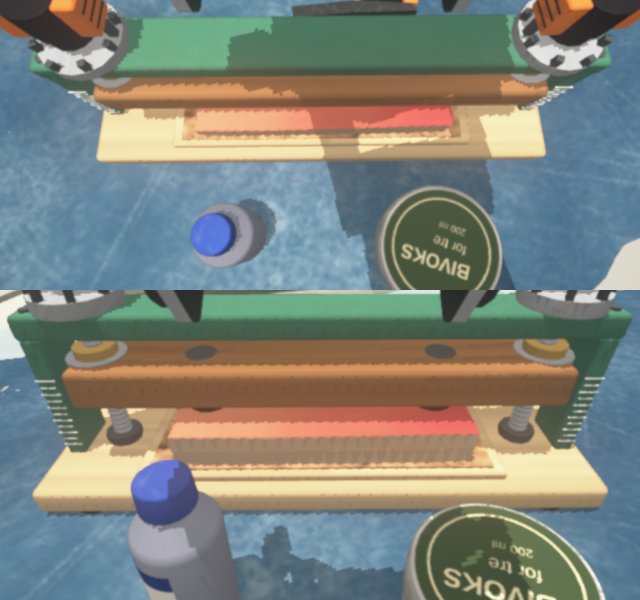

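The lower view shows the beam's bottom front edge at row ~405, the red board's front top edge at ~435, and the tops of the black feet pads peeking out at (210,407) and (435,405). I'll triangulate this and go lower to see the stems directly.

Run:
```python
from h import *
def edges(n,cols,r0,r1):
    im=cv2.rotate(cv2.imread(f"pics/{n}.png"),cv2.ROTATE_180)
    for c in cols:
        p=im[r0:r1,c-4:c+5].mean(1).astype(int); print(n,c,[(r0+i,*map(int,v[::-1])) for i,v in enumerate(p)])
edges("vA",[240,420],250,284); edges("vB",[240,420],238,282)
M=O-26*F+70*Z; e=20*np.pi/180
eye=M+235*(-np.cos(e)*F+np.sin(e)*Z)
t=39*np.pi/180
zt=np.cos(t)*F-np.sin(t)*Z; xt=-np.sin(t)*F-np.cos(t)*Z
tcp=eye+125*zt-82*xt; print(eye,tcp); full(tcp,xt,zt)
```

```text
vA 240 [(250, 139, 96, 68), (251, 133, 92, 66), (252, 130, 90, 65), (253, 129, 90, 64), (254, 129, 90, 64), (255, 130, 89, 64), (256, 135, 92, 67), (257, 156, 103, 76), (258, 186, 118, 90), (259, 206, 129, 98), (260, 220, 141, 107), (261, 235, 161, 122), (262, 243, 176, 133), (263, 245, 183, 138), (264, 246, 184, 139), (265, 246, 184, 139), (266, 246, 184, 140), (267, 246, 185, 141), (268, 246, 186, 141), (269, 246, 187, 142), (270, 246, 187, 141), (271, 246, 187, 141), (272, 246, 187, 141), (273, 246, 187, 141), (274, 246, 187, 141), (275, 246, 186, 141), (276, 246, 186, 141), (277, 246, 187, 142), (278, 246, 186, 142), (279, 244, 180, 137), (280, 234, 162, 125), (281, 199, 141, 111), (282, 163, 128, 104), (283, 157, 126, 102)]
vA 420 [(250, 109, 77, 55), (251, 109, 78, 56), (252, 110, 78, 57), (253, 111, 79, 57), (254, 118, 81, 59), (255, 140, 83, 64), (256, 170, 84, 73), (257, 186, 85, 78), (258, 198, 89, 82), (259, 217, 97, 91), (260, 234, 108, 101), (261, 241, 114, 107), (262, 242, 116, 108), (263, 242, 116, 108), (264, 242, 117, 108), (265, 242, 117, 108), (266, 242, 117, 108),
[... 1722 characters left out ...]
58, 185, 88, 77), (259, 187, 88, 78), (260, 195, 91, 80), (261, 216, 100, 89), (262, 234, 112, 101), (263, 241, 120, 107), (264, 242, 121, 108), (265, 242, 122, 109), (266, 241, 123, 108), (267, 241, 123, 108), (268, 241, 124, 108), (269, 242, 124, 110), (270, 243, 124, 111), (271, 243, 124, 112), (272, 242, 124, 111), (273, 236, 125, 109), (274, 217, 126, 106), (275, 195, 125, 104), (276, 170, 130, 106), (277, 162, 133, 107), (278, 161, 134, 108), (279, 162, 134, 109), (280, 162, 134, 108), (281, 162, 134, 108)]
[246.96812217 118.94435306 150.37473368] [391.01754969  81.85545552 135.43565364]
shift [ 2.2  -0.06  1.63] turn [-0.006 -0.261 -0.006] j [ 0.   -0.04  2.31 -0.54  0.3  -0.84] 15.15
```

Run:
```python
from h import *
def pl(cam,c,r):
    m=np.load(cam+".npy",allow_pickle=True).item()
    d=R.from_quat(m["rotation"],scalar_first=True).as_matrix()@np.linalg.inv(m["mtx"])@np.array([639-c,479-r,1.])
    return np.array(m["eye"])-O,d
def tri(a,b):
    ea,da=pl("camA",*a);eb,db=pl("camB",*b)
    G=lambda v:np.array([v@F,v[2]])
    k=np.linalg.solve(np.c_[G(da),-G(db)],G(eb)-G(ea)); P=ea+k[0]*da
    Pb=eb+k[1]*db
    return np.round([P@F,P@Y,P[2],Pb@Y],1)
for cA,a1,a2,cB,b1,b2 in((240,257.2,281,240,247.3,278.3),(420,255.5,276.3,420,248.2,274.7)):
    print("beam",tri((cA,a1),(cB,b1)),"red",tri((cA,a2),(cB,b2)))
```

```text
beam [-25.8  57.5  64.4  49.3] red [-40.2  59.   51.9  48.5]
beam [-25.2 -71.6  62.7 -61.3] red [-37.9 -72.9  52.1 -60.2]
```

```bash
cat > lv.py <<'E'
from h import *
def level(png,cam):
    im=cv2.GaussianBlur(cv2.rotate(cv2.imread(png),cv2.ROTATE_180),(5,3),0).astype(int)
    m=np.load(cam,allow_pickle=True).item(); Rm=R.from_quat(m["rotation"],scalar_first=True).as_matrix();Ki=np.linalg.inv(m["mtx"])
    e=np.array(m["eye"])-O
    def atF(c,r,f):
        d=Rm@Ki@np.array([639-c,479-r,1.]); k=(f-e@F)/(d@F); P=e+k*d; return P@Y,P[2]
    def sub(p,i,thr): return i-1+(thr-p[i-1])/(p[i]-p[i-1])
    res={}
    for c in range(100,545,8):
        col=im[:,c]; rg=col[:,2]-col[:,1]  # R-G : green<0, wood>0
        i=[r for r in range(140,260) if rg[r-1]<10<=rg[r]]
        if i: res.setdefault("bar",[]).append(atF(c,sub(rg,i[0],10),-18)); 
        if 190<c<450:
            p=rg; j=[r for r in range(236,262) if p[r-1]<54<=p[r]]
            if j: res.setdefault("beam",[]).append(atF(c,sub(p,j[0],54),-26))
    for k,v in res.items():
        v=np.array(v); q=np.polyfit(v[:,0],v[:,1],1)
        g=np.abs(v[:,1]-np.polyval(q,v[:,0]))<1.5; q=np.polyfit(v[g,0],v[g,1],1)
        print(k,len(v),g.sum(),"z mid %.1f slope*280 %.2f"%(q[1],q[0]*280),"rms %.2f"%np.std(v[g,1]-np.polyval(q,v[g,0])))
        print(np.round(v[::6],1).tolist())
if __name__=="__main__": level("pics/vB.png","camB.npy")
E
python3 lv.py
python3 - <<'E'
import cv2
b=cv2.rotate(cv2.imread("pics/vB.png"),cv2.ROTATE_180)[225:290,160:490]
cv2.imwrite("pics/Bz.png",cv2.resize(b,(800,158),interpolation=cv2.INTER_CUBIC))
E
```

```text
bar 56 54 z mid 106.3 slope*280 -0.51 rms 0.12
[[125.6, 104.5], [97.9, 106.2], [70.7, 106.1], [43.5, 106.2], [16.2, 106.2], [-11.1, 106.3], [-38.4, 106.5], [-65.8, 106.4], [-93.2, 106.4], [-120.7, 106.4]]
beam 32 26 z mid 65.1 slope*280 -2.18 rms 0.37
[[76.5, 62.1], [46.8, 64.9], [17.5, 65.0], [-11.8, 65.5], [-41.2, 65.5], [-71.2, 61.8]]
```

View pics/Bz.png

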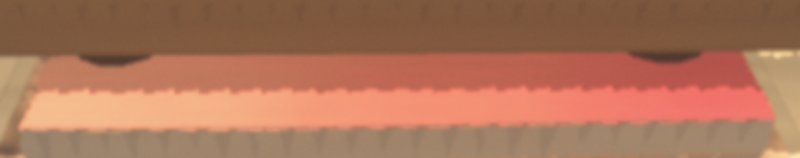

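The enlarged view shows both black pads just under the beam edge, the left bottom at (115,65) and the right at (667,61), by nearly equal amounts. So the beam is about level. I'll compute the heights of the pad faces.

Run:
```python
from h import *
m=np.load("camB.npy",allow_pickle=True).item(); Rm=R.from_quat(m["rotation"],scalar_first=True).as_matrix();Ki=np.linalg.inv(m["mtx"]);e=np.array(m["eye"])-O
im=cv2.rotate(cv2.imread("pics/vB.png"),cv2.ROTATE_180)
def atF(c,r,f):
    d=Rm@Ki@np.array([639-c,479-r,1.]); k=(f-e@F)/(d@F); P=e+k*d; return np.round([P@Y,P[2]],1)
for c in(207,436): 
    print(c,"R",im[242:258,c-3:c+4,2].mean(1).astype(int).tolist())
    for r in(250,251,252): print(r,atF(c,r,-14))
for c,r in((190,247.5),(240,247.3),(420,248),(460,247)): print("beam",atF(c,r,-26))
for c,r in((240,278.3),(420,274.7)): print("red",atF(c,r,-39))
full([459.9,64.2,245],-F,-Z)
```

```text
207 R [127, 127, 127, 126, 122, 110, 92, 83, 86, 108, 151, 184, 192, 192, 193, 194]
250 [73.7 53.7]
251 [73.8 52.9]
252 [74.  52.1]
436 R [127, 127, 124, 116, 102, 88, 83, 90, 117, 156, 178, 182, 181, 180, 181, 183]
250 [-75.4  52.9]
251 [-75.5  52.1]
252 [-75.7  51.3]
beam [79.7 64.5]
beam [49.3 64.5]
beam [-61.   63.4]
beam [-85.6  64.1]
red [48.8 50.8]
red [-59.9  53. ]
shift [-10.     0.    -3.05] turn [-0.003  0.629 -0.008] j [ 0.   -0.04  2.31 -0.54  0.3  -0.84] 15.15
```

Both pad faces sit at z≈52, equal to the red board's top, and the beam's underside is at ≈64. The feet are just bearing and in by about 1 mm, with the beam level. Another 3 mm (0.785 rad) per knob should do it.

step_arm(
  commands="1 -4 0 -3 0 0.1 0;1 -8 0 -3 0 0.3 0;1 -10 0 -3 0 0.628 0;1 -10 0 -3 0 0.628 0;1 -10 0 -3 0 0.628 0;1 -10 0 -3 0 0.628 0;1 -10 0 -3 0 0.628 0;1 -10 0 -3 0 0.628 0;1 -10 0 -3 0 0.628 0",
)

```text
time_s: 15.9
eef_pos: [459.2, 64.6, 243.7]
ee_rot: [0.001, 0.129, 0.992, -0.0]
force: [0.3, -0.1, -0.8]
grip_width: 0.997
grip_force: 0.0
```

```bash
python3 -c "
from h import *
print(sense()['eef_pos']);full([520.7,193.3,245],-F,-Z)"
```

```text
[459.19823045  64.6377153  243.74092308]
shift [-2.66 14.01 -0.12] turn [-0.     0.002 -0.007] j [-0.11  0.18  1.68 -0.    1.28 -1.43] 15.9
```

step_arm(
  commands="1 -2.7 14 0 0 0 0;1 -2.7 14 0 0 0 0;1 -2.7 14 0 0 0 0;1 -2.7 14 0 0 0 0;1 -2.7 14 0 0 0 0;1 -2.7 14 0 0 0 0;1 -2.7 14 0 0 0 0;1 -2.7 14 3.5 0 0 0;1 -2.7 14 7 0 0 0;1 -2.7 14 7.9 0 0 0;1 -2.7 14 7.9 0 0 0;0.4 -2.7 14 7.9 0 0 0;0.1 -2.7 14 7.9 0 0 0;0 -2.7 14 7.9 0 0 0;0 -2.7 14 7.9 0 0 0;0 -2.7 14 7.9 0 0 0;0 -2.7 14 7.9 0 0 0",
)

```text
time_s: 17.32
eef_pos: [522.3, 192.9, 167.3]
ee_rot: [0.002, 0.129, 0.992, 0.0]
force: [-1.4, -0.6, 8.1]
grip_width: 0.414
grip_force: 33.6
```

step_arm(
  commands="0 0 0 0 0 0 0.1;0 0 0 0 0 0 0.2;0 0 0 0 0 0 0.3;0 0 0 0 0 0 0.4;0 0 0 0 0 0 0.5;0 0 0 0 0 0 0.6;0 0 0 0 0 0 0.7;0 0 0 0 0 0 0.785;0 0 0 0 0 0 0.785;0 0 0 0 0 0 0.785;1 0 0 0 0 0 0.785;1 0 0 0 0 0 0.785;1 0 0 0 0 0 0.785;1 0 0 -4 0 0 0.785;1 0 0 -8 0 0 0.785;1 0 0 -8 0 0 0.785;1 0 0 -8 0 0 0.785",
)

```text
time_s: 18.73
eef_pos: [522.1, 193.3, 247.4]
ee_rot: [0.002, 0.498, 0.867, 0.002]
force: [-0.7, 1.4, -0.9]
grip_width: 1.001
grip_force: 0.0
```

```bash
python3 -c "
from h import *
print(sense()['eef_pos']);full([451.8,-77.8,245],-F,-Z)"
```

```text
[522.09479934 193.26305926 247.35679894]
shift [-19.89 -19.72   0.19] turn [ 0.004  0.005 -0.792] j [ 0.14  0.38  1.41 -0.    1.35 -0.38] 18.7333
```

step_arm(
  commands="1 -19.9 -19.7 0.2 0 0 -0.79;1 -19.9 -19.7 0.2 0 0 -0.79;1 -19.9 -19.7 0.2 0 0 -0.79;1 -19.9 -19.7 0.2 0 0 -0.79;1 -19.9 -19.7 0.2 0 0 -0.79;1 -19.9 -19.7 0.2 0 0 -0.79;1 -19.9 -19.7 0.2 0 0 -0.79;1 -19.9 -19.7 0.2 0 0 -0.79;1 -19.9 -19.7 0.2 0 0 -0.79;1 -19.9 -19.7 0.2 0 0 -0.79;1 -19.9 -19.7 0.2 0 0 -0.79;1 -19.9 -19.7 0.2 0 0 -0.79",
)

```text
time_s: 19.73
eef_pos: [451.3, -77.2, 242.9]
ee_rot: [0.0, 0.126, 0.992, -0.0]
force: [-0.4, 0.2, 1.3]
grip_width: 1.001
grip_force: 0.0
```

```bash
python3 -c "
from h import *
print(sense()['eef_pos']);full([451.8,-77.8,165],-F,-Z)"
```

```text
[451.27285361 -77.24341484 242.91067448]
shift [-0.06 -0.04  7.79] turn [-0.     0.    -0.001] j [-0.43  0.17  1.7  -0.    1.28 -1.74] 19.7333
```

step_arm(
  commands="1 0 0 4 0 0 0;1 0 0 7.5 0 0 0;1 0 0 7.7 0 0 0;1 0 0 7.7 0 0 0;0.4 0 0 7.7 0 0 0;0.1 0 0 7.7 0 0 0;0 0 0 7.7 0 0 0;0 0 0 7.7 0 0 0;0 0 0 7.7 0 0 0;0 0 0 7.7 0 0 0",
)

```text
time_s: 20.57
eef_pos: [452.2, -78.2, 168.2]
ee_rot: [0.002, 0.126, 0.992, -0.001]
force: [-0.9, 3.6, 10.2]
grip_width: 0.427
grip_force: 29.6
```

step_arm(
  commands="0 0 0 0 0 0 0.1;0 0 0 0 0 0 0.2;0 0 0 0 0 0 0.3;0 0 0 0 0 0 0.4;0 0 0 0 0 0 0.5;0 0 0 0 0 0 0.6;0 0 0 0 0 0 0.7;0 0 0 0 0 0 0.785;0 0 0 0 0 0 0.785;0 0 0 0 0 0 0.785;1 0 0 0 0 0 0.785;1 0 0 0 0 0 0.785;1 0 0 0 0 0 0.785;1 0 0 -4 0 0 0.785;1 0 0 -8 0 0 0.785;1 0 0 -8 0 0 0.785;1 0 0 -8 0 0 0.785",
)

```text
time_s: 21.98
eef_pos: [451.8, -78.4, 248.2]
ee_rot: [0.003, 0.496, 0.868, 0.0]
force: [-0.2, -0.7, -0.8]
grip_width: 1.001
grip_force: 0.0
```

Run:
```python
from h import *
full([459.9,64.2,245],-F,-Z)
```

```text
shift [11.89  7.93  0.29] turn [ 0.001  0.006 -0.787] j [-0.43  0.16  1.69 -0.    1.28 -0.96] 21.9833
```

Now the same front view, to verify.

step_arm(
  commands="1 11.9 7.9 0 0 0 -0.79;1 11.9 7.9 0 0 0 -0.79;1 11.9 7.9 0 0 0 -0.79;1 11.9 7.9 0 0 0 -0.79;1 11.9 7.9 0 0 0 -0.79;1 11.9 7.9 0 0 0 -0.79;1 11.9 7.9 0 0 0 -0.79;1 11.9 7.9 0 0 0 -0.79;1 11.9 7.9 0 0 0 -0.79",
)

```text
time_s: 22.73
eef_pos: [458.6, 64.5, 245.5]
ee_rot: [-0.0, 0.125, 0.992, -0.0]
force: [-0.3, 0.0, 0.1]
grip_width: 1.004
grip_force: 0.0
```

Run:
```python
from h import *
M=O-26*F+70*Z; e=30*np.pi/180
eye=M+240*(-np.cos(e)*F+np.sin(e)*Z)
t=50*np.pi/180
zt=np.cos(t)*F-np.sin(t)*Z; xt=-np.sin(t)*F-np.cos(t)*Z
tcp=eye+125*zt-82*xt; print(tcp);full(tcp,xt,zt)
```

```text
[398.18212832  80.01076702 146.9530286 ]
shift [6.23 0.01 9.85] turn [-0.    -0.699  0.002] j [-0.11  0.18  1.68 -0.    1.29 -1.43] 22.7333
```

step_arm(
  commands="1 6.2 0 0 0 -0.1 0;1 6.2 0 3 0 -0.3 0;1 6.2 0 6 0 -0.5 0;1 6.2 0 9.8 0 -0.7 0;1 6.2 0 9.8 0 -0.7 0;1 6.2 0 9.8 0 -0.7 0;1 6.2 0 9.8 0 -0.7 0;1 6.2 0 9.8 0 -0.7 0;1 6.2 0 9.8 0 -0.7 0;1 6.2 0 9.8 0 -0.7 0;1 6.2 0 9.8 0 -0.7 0",
)

```text
time_s: 23.65
eef_pos: [398.2, 79.7, 147.5]
ee_rot: [0.34, 0.117, 0.932, -0.043]
force: [-0.1, 0.1, -0.6]
grip_width: 0.999
grip_force: 0.0
```

```bash
python3 - <<'E'
from h import *
print(sense()["eef_pos"],np.round(sense()["joints"],2))
np.save("camC.npy",camera_model("wrist"),allow_pickle=True)
b=capture("wrist");save(b,"vC.png")
im=cv2.rotate(cv2.imread("pics/vC.png"),cv2.ROTATE_180)
cv2.imwrite("pics/C.png",np.vstack([cv2.resize(im[120:340],(800,275)),cv2.resize(im[200:300,140:500],(800,222),interpolation=cv2.INTER_CUBIC)]))
E
python3 -c "
from lv import level
level('pics/vC.png','camC.npy')"
```

```text
[398.16758224  79.73082636 147.47420949] [ 0.01 -0.    2.37 -1.05  0.19 -0.33]
bar 56 54 z mid 102.3 slope*280 -0.77 rms 0.27
[[122.4, 104.1], [96.2, 101.9], [69.4, 101.9], [42.6, 102.1], [15.8, 102.4], [-10.9, 102.5], [-37.6, 102.3], [-64.3, 102.2], [-91.0, 102.4], [-117.4, 103.5]]
beam 32 28 z mid 62.1 slope*280 -2.35 rms 0.31
[[74.0, 59.6], [45.2, 61.8], [16.8, 62.0], [-11.6, 62.3], [-39.9, 62.5], [-68.5, 60.3]]
```

View pics/C.png

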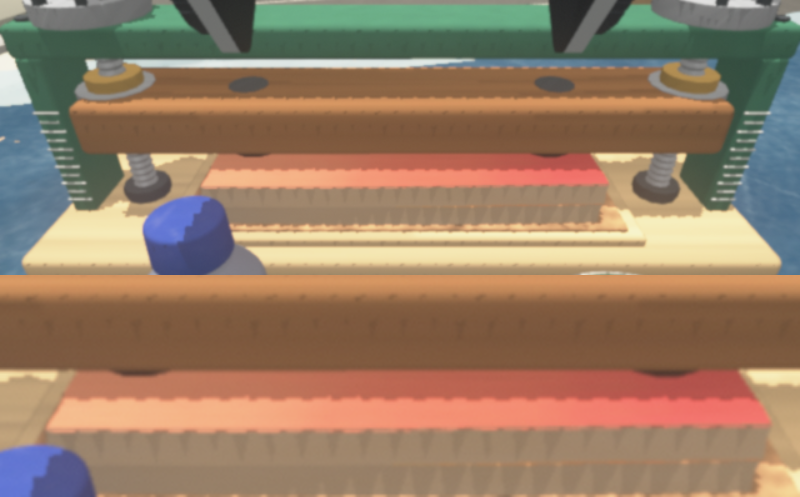

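The pads are at (140,376) and (667,376) in the enlarged strip, at equal heights and showing less than before. The beam looks level and bottle and boards are undisturbed. Next, the heights.

Run:
```python
from h import *
im=cv2.rotate(cv2.imread("pics/vC.png"),cv2.ROTATE_180)
m=np.load("camC.npy",allow_pickle=True).item(); Rm=R.from_quat(m["rotation"],scalar_first=True).as_matrix();Ki=np.linalg.inv(m["mtx"]);e=np.array(m["eye"])-O
def atF(c,r,f):
    d=Rm@Ki@np.array([639-c,479-r,1.]); k=(f-e@F)/(d@F); P=e+k*d; return np.round([P@Y,P[2]],1)
def cross(c,r0,r1,mode):
    p=im[r0:r1,c-3:c+4,2].mean(1); g=np.diff(p); i=np.argmax(g) if mode>0 else np.argmin(g); return r0+i+.5
for c in(203,440): r=cross(c,240,250,1); print("pad",c,r,atF(c,r,-14), im[236:252,c-3:c+4,2].mean(1).astype(int).tolist())
for c in(185,240,280,330,380,410,465): r=cross(c,236,250,1); print("beam",c,r,atF(c,r,-26))
for c in(240,280,330,380,410): r=cross(c,258,278,-1); print("red",c,r,atF(c,r,-39))
for c in(120,320,520): print("bar",c,[ (r,im[r,c].tolist()) for r in range(155,182,2)] if c==320 else "")
```

```text
pad 203 245.5 [73.8 52.2] [126, 127, 127, 127, 125, 121, 110, 93, 93, 134, 179, 190, 191, 191, 191, 191]
pad 440 245.5 [-75.   52.5] [125, 126, 126, 125, 123, 119, 108, 89, 86, 113, 153, 175, 180, 178, 178, 179]
beam 185 242.5 [80.1 61.8]
beam 240 242.5 [47.6 61.8]
beam 280 242.5 [23.9 61.9]
beam 330 242.5 [-5.7 61.9]
beam 380 242.5 [-35.2  62. ]
beam 410 242.5 [-52.9  62. ]
beam 465 242.5 [-85.4  62.1]
red 240 269.5 [46.4 51.5]
red 280 268.5 [23.3 52.3]
red 330 268.5 [-5.6 52.3]
red 380 267.5 [-34.3  53.1]
red 410 267.5 [-51.6  53.1]
bar 120 
bar 320 [(155, [78, 96, 69]), (157, [76, 94, 68]), (159, [76, 94, 68]), (161, [75, 93, 68]), (163, [74, 92, 69]), (165, [70, 87, 67]), (167, [158, 163, 152]), (169, [228, 230, 222]), (171, [229, 232, 224]), (173, [202, 211, 210]), (175, [77, 110, 149]), (177, [71, 103, 140]), (179, [69, 99, 135]), (181, [68, 100, 136])]
bar 520
```

Pad faces are unmoved at z≈52.3 and the beam's underside is at 61.9 along its whole length. Both feet are therefore in about 3.4 mm, and the beam is level. The hand is free, so I'm handing the job in.

```bash
python3 -c "
from h import *
print(finish_job())"
```

```text
the job is handed in; nothing more can be done
None
```

I handed the job in at about 24 s with the boards clamped: by the camera, the beam is level and both spring feet are pushed in about 3.4 mm. I let go of both knobs and saw nothing knocked or shifted, but the hand-in returned no verdict.

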